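# Unlatch the bottle pen and hold its gate wide

## Task

A colleague is about to slide the bottles out of the blue bench pen. Squeeze the red catch fully in first, then the yellow one, then take the gate by its black post, swing it out past its detent until it stands at about a right angle to the pen's front, and finish while still holding it there, because its spring pulls it back. Leave the bottles and the other things on the bench where they are.

Things in the scene. Friction and masses are not known exactly. Their poses are not given: they have to be found in the camera images.
- pen: Blue steel bottle pen bolted to the bench, 420 wide, 190 deep, walls 90 high. Origin: middle of its front line, at bench level; x points into the pen, y left along the front, z up. Front, 120 high: barred aluminium gate (left, 180 wide) and a solid blue panel (right) with two squeeze catches on top; hinge post 135 high. All sizes in mm.
- red_squeeze (a point): Grip point of the red catch, midway between two upright red paddles, 150 mm above the bench. Paddles reach from 121 to 171 mm up, stand 56 mm apart along pen y over their outer faces, each 8 mm thick, 26 mm wide along x. Pinch them along pen y to 38 mm over the outer faces: both move in equally (geared), about 8 N, and stay in (no spring); this draws the bolt.
- yellow_squeeze (a point): Grip point of the yellow catch: built and worked just like the red one, 105 mm to its right (pen -y). This point is at pen x = -3 mm, y = -145 mm, 150 mm above the bench.
- red_catch (a joint): Inward travel of each red paddle in m: 0 = bolt out, gate locked; 0.009 = squeezed in to its stop. The bolt is clear of the gate from 0.006; above 0.007 it is squeezed home.
- yellow_catch (a joint): Inward travel of each yellow paddle in m: 0 = bolt out, gate locked; 0.009 = squeezed in to its stop. Clear of the gate from 0.006, squeezed home above 0.007.
- gate_post (a point): The gate's grip: an upright black round post, 24 mm in diameter, from 120 to 180 mm above the bench, on top of the gate. This point is on its axis, 155 mm above the bench, and moves with the gate; 140 mm from the hinge axis, 40 mm from the gate's free end. A firm grip must turn with the gate, or the post rolls between the fingers.
- gate_hinge (a point): Point on the gate's upright hinge axis, 155 mm above the bench, at the gate's left end (pen x = 0, y = +200 mm). Its axes are parallel to the pen's.
- gate (a joint): Gate angle q in rad: 0 = shut, grows as it swings out towards the robot, stop at 1.7. Post at pen x = -0.14 sin q, y = 0.20 - 0.14 cos q (m). A sprung ball detent in the dark foot plate is ridden over between 0.6 and 0.9 (up to about 8 N at the post). A closing spring pulls it back (1 N at the post when shut, 3 to 4 N wide open): let go, it falls back to the detent or shuts.
- cleaner: Bystander: white plastic bottle with red cap, 56 mm across, 150 mm tall, standing in the pen. Origin: centre of its underside.
- oil: Bystander: black plastic bottle with yellow label, 56 mm across, 150 mm tall, standing in the pen. Origin: centre of its underside.
- grease: Bystander: green can, 68 mm across, 90 mm tall, standing in the pen. Origin: centre of its underside.
- spray: Bystander: red bottle, 56 mm across, 170 mm tall, standing on the bench left of the pen. Origin: centre of its underside.
- bin: Bystander: open blue plastic bin, 120 x 100 x 60 mm, on the bench in front right. Origin: centre of its underside.
- driver: Bystander: red-handled screwdriver, 180 mm long, lying on the bench. Origin: middle of its length, underside.
- wrench: Bystander: steel wrench, 160 mm long, lying on the bench at the left. Origin: middle of its length, underside.
- carton: Bystander: small cardboard carton, 110 x 90 x 80 mm, on the bench right of the pen. Origin: centre of its underside.

How it is judged:
By the outcome, as a careful person would: the job done as asked, in the order asked, and still so for the second after the job is handed in, while the arm keeps its last pose, push and grip.
It also fails if it takes over 53 s, if anything falls off the work surface, if the arm or the gripper's body presses on something with over 40 N, if the wrist force passes 120 N, or if a joint passes its speed limit or range.

## Robot

A 7-joint arm with a two-finger parallel gripper is mounted at the origin on the work surface. World frame = base frame: x ahead of the robot, y to its left, z up, the work surface at z = 0. Lengths are in mm, angles in rad, forces in N, time in s.
With the tool pointing down it reaches from about 350 to 900 mm from the base axis. Payload 8.1 kg.
Tool frame: the origin (TCP) lies at the very end of the fingers, on their centre line; the grasp point (between the pads) lies 19 mm behind it; z points along the fingers, y is the line along which they close (so a half turn about z gives the same grasp; the last joint's range is limited). The gripper opens to 92 mm and grips with 3 to 60 N. Pads are 19 mm wide; open, the fingers measure 130 mm over their backs; the gripper's body (75 mm by 190 mm) begins 47 mm behind the grasp point.
Start: joints at [-1.446, 0.434, 0.025, 1.573, -0.012, 1.134, -0.075], TCP at [141.174, 608.861, 226.742] pointing down, gripper open.
Joint ranges: [-2.62, 2.62], [-0.44, 2.09], [-1.27, 1.32], [0.08, 2.57], [-1.32, 4.46], [0.12, 2], [-2.74, 2.74]. Speed limits (rad/s): [2.22, 2.22, 3.01, 3.01, 3.14, 3.14, 3.14].

## Interface

Orientations are given as [roll, pitch, yaw] about the fixed x, y, z axes, in that order (R = Rz(yaw) Ry(pitch) Rx(roll)).
In Python, from bench import * gives the robot as it stands.
- The arm moves only by the tool carry_out, never from a script. Its argument "commands" is a list of rows, each an object with "travel": the shift along the tool's x, y, z each as a share of 0.025 m, from -1 to 1, a list of three; "rotation": the turn, a rotation vector about the tool's x, y, z each as a share of 4 degrees, from -1 to 1, a list of three. A call has 1 to 20 rows; each row shifts and turns the commanded pose from where the row before left it, along the tool's axes as they then stand; what a row does not reach is not made up. A row lasts 1/8 s, in which the tool goes at most 62.5 mm and 10.7 degrees, less where a joint would pass 70% of its speed; a pose out of reach is approached as far as the arm can. A call with a number of a shift or a turn outside -1 to 1 is refused whole. A call with a gripper value outside its range is refused whole. "jaw" is the gripper command: -1 is shut, 1 is fully open, values between are in proportion, set as the call begins (left out, the last holds). The fingers move at their own pace and stop on an object; "grip_force" is the grip in N (left out, the last holds). Time passes only in rows, so rows that do not move let the fingers close. It gives the time, the measured TCP pose, the force, the opening and the grip force at its end, in the units of the state.
- get_state(): the state, without advancing time (a new reading comes with each control period).
- get_image(name): name is "side" or "top" or "wrist"; returns a dict with "frame" (480x640x3 uint8, blue, green, red), "intrinsics" (3x3 intrinsics, pixels), "xyz" and "orientation" of the camera in the world. Camera axes: x right, y down, z forward; pixel columns grow to the right and rows downward; lengths in mm; the calibration is good to about 2 mm. The wrist camera is an equidistant fisheye: a pixel r from the principal point sees the ray r / f radians off the axis. A picture is of the moment at which its call begins. There is no depth.
- job_done(): hands the job in; it is judged then, once.
The state is a dict: "clock": time; "joint_pos": joint angles; "qd": joint speeds; "effort": joint torques, N m; "ee_pos": TCP position; "tcp_rot": TCP orientation; "force": force on the tool from outside, world axes, zero at the start; "ft_torque": the same for the moment, N m; "grip_width": opening from 0.0 (shut) to 1.0 (fully open); "gripper_force": force on a finger pad.
Only numpy, scipy, OpenCV 4.12 (cv2) and the standard library are available. Lean on these libraries where they do the work, as an engineer would, in place of code of your own. Each camera call takes 0.05 s, during which the arm holds its last target. There are 200 camera calls.

## Working session

There is one attempt and no reset: what is moved stays moved. The work goes in short steps, Python scripts to look and compute and a tool call to move; the robot and the scene stay as the last step left them, time stands still between calls to the robot, and variables do not carry over. Pictures are saved under pics/ and viewed, at most 10 in all, crops included, and the job is handed in when it is done.

Besides the shell and the picture viewer there is one more tool, called after "Emit:" in YAML: its name, and indented under it one key for each argument. carry_out: Moves the arm, as the interface text tells. Shift numbers are shares of 0.025 m and turn numbers shares of 4 degrees, none past 1 either way. Its arguments: {"type":"object","properties":{"commands":{"type":"array"},"jaw":{"type":"number"},"grip_force":{"type":"number"}},"required":["commands"]}

```bash
mkdir -p pics; python3 - <<'E'
from bench import *
import cv2,pickle
s=get_state();print(s)
d={}
for n in("top","side"):
    i=get_image(n);d[n]=i;cv2.imwrite(f"pics/{n}0.png",i["frame"]);print(n,i["intrinsics"],i["xyz"],i["orientation"])
pickle.dump(d,open("d0.pkl","wb"))
E
```

```text
{'clock': 0.0, 'joint_pos': array([-1.44560996,  0.43522223,  0.02494959,  1.5741078 , -0.01158275,
        1.13400104, -0.07507587]), 'qd': array([-0.00061957, -0.00096389, -0.00025365,  0.00167955, -0.00135003,
       -0.00081694, -0.00040697]), 'effort': array([ 1.39032003e-03, -6.67848086e+01,  9.86157395e-01, -3.14446735e+01,
       -6.02339557e-02,  4.30500624e-02,  1.87824385e-04]), 'ee_pos': array([141.07001695, 608.3373005 , 225.94103531]), 'tcp_rot': array([-3.14000595e+00,  1.50177764e-04,  2.91378913e+00]), 'force': array([ 0.29986948, -0.22184624, -0.15762847]), 'ft_torque': array([ 0.05191268,  0.01569851, -0.02528985]), 'gripper_force': 0.0, 'grip_width': 1.000206979936573}
top [[543.58553621   0.         319.60296015]
 [  0.         543.58553621 229.45555657]
 [  0.           0.           1.        ]] [ 296.79528567  -16.45193536 1435.73914968] [-2.93037427e+00 -1.61709845e-04 -1.51717327e+00]
side [[474.62142988   0.         319.86217389]
 [  0.         474.62142988 236.94115103]
 [  0.           0.           1.        ]] [ 300.9681102  -896.27994433  875.90408078] [-2.26211094 -0.00738265 -0.28970483]
```

View pics/top0.png

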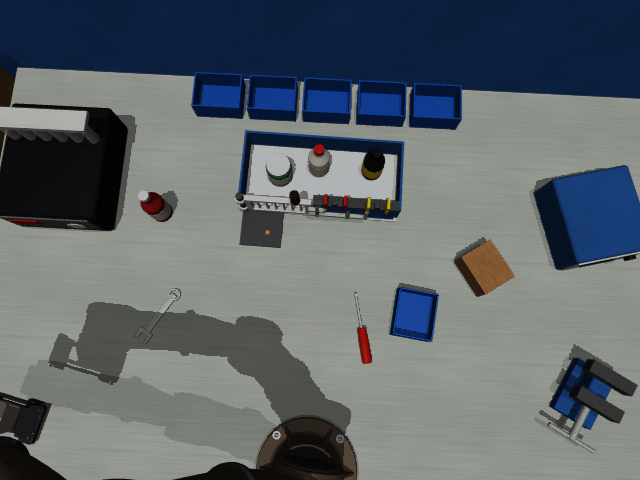

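View pics/side0.png

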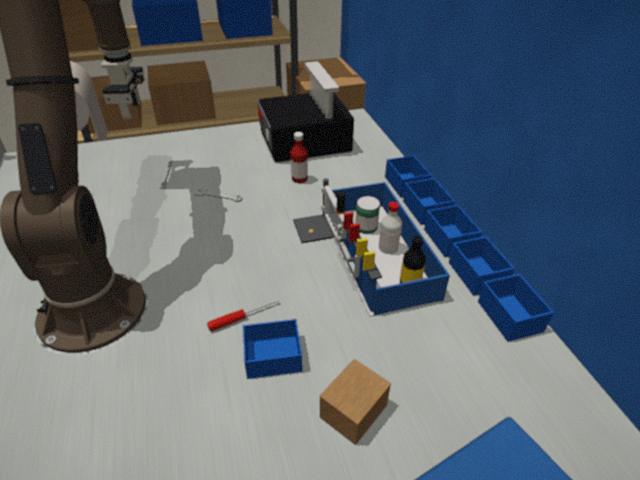

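The top view shows the hinge post at about (240,198), the black post at (295,197), the red paddles at (326,200) and (346,201), and the yellow ones at (368,204) and (388,205). The side view agrees. I'll zoom in on the front and segment the paddles.

```bash
cat > h.py <<'E'
import numpy as np,cv2,pickle
from scipy.spatial.transform import Rotation as R
def ray(i,uv):
    K=i["intrinsics"];v=np.linalg.solve(K,[uv[0],uv[1],1]);return R.from_euler('xyz',i["orientation"]).as_matrix()@v
def at(i,uv,z):
    d=ray(i,uv);c=np.array(i["xyz"]);return c+d*(z-c[2])/d[2]
def proj(i,p):
    q=R.from_euler('xyz',i["orientation"]).as_matrix().T@(np.array(p)-i["xyz"]);q=i["intrinsics"]@q;return q[:2]/q[2]
E
python3 - <<'E'
from h import *
d=pickle.load(open("d0.pkl","rb"))
i=d["top"];f=i["frame"]
cv2.imwrite("pics/crop0.png",cv2.resize(f[180:225,228:408],None,fx=4.4,fy=4.4,interpolation=cv2.INTER_CUBIC))
s=d["side"]["frame"][175:290,310:390]
cv2.imwrite("pics/crop1.png",cv2.resize(s,None,fx=5,fy=5,interpolation=cv2.INTER_CUBIC))
for n,im,roi in(("top",i,(185,220,315,400)),("side",d["side"],(205,280,335,385))):
    g=im["frame"].astype(int);a,b,c,e=roi;b_,g_,r_=[g[a:b,c:e,k] for k in range(3)]
    for col,m in(("red",(r_>110)&(g_<60)&(b_<60)),("yel",(r_>110)&(g_>90)&(b_<70))):
        _,_,st,ce=cv2.connectedComponentsWithStats(m.astype(np.uint8))
        for q,x in zip(st[1:],ce[1:]):
            if q[4]>5:
                uv=x+[c,a];print(n,col,q+[c,a,0,0,0],uv,at(im,uv,171 if n=="top" else 146).round(1))
E
```

```text
top red [324 194   3  10  28] [325.  198.5] [644.5 -11.  171. ]
top red [344 196   3  10  27] [344.88888889 200.11111111] [643. -59. 171.]
top yel [367 197   4  11  32] [368.5     202.15625] [ 641. -116.  171.]
top yel [387 199   4  10  30] [388.3 203.6] [ 639.9 -163.6  171. ]
side red [344 213   9   3  16] [348.3125 213.75  ] [654.9  16.7 146. ]
side red [349 224  11   3  23] [353.60869565 225.08695652] [652.  -31.5 146. ]
side yel [356 238  11  18  74] [359.7027027  244.85135135] [ 640.3 -106.8  146. ]
side yel [363 251  12  18 101] [367.61386139 258.51485149] [ 641.  -157.1  146. ]
```

View pics/crop0.png

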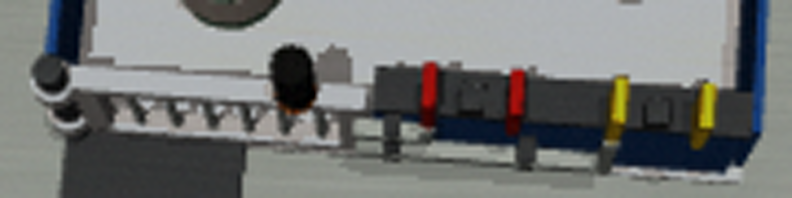

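View pics/crop1.png

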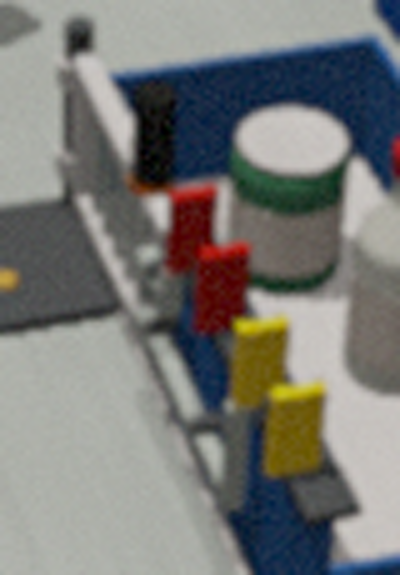

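The crops show the post at crop (293,75), dark catch bars, and the red and yellow paddles with both top and front faces visible. I'll fit the pen pose to the paddle and post silhouettes in both views.

```bash
cat > fit.py <<'E'
from h import *
from scipy.optimize import minimize
d=pickle.load(open("d0.pkl","rb"))
roi={"top":(185,225,285,405),"side":(185,280,330,385)}
def masks(n):
    a,b,c,e=roi[n];h=cv2.cvtColor(d[n]["frame"][a:b,c:e],cv2.COLOR_BGR2HSV).astype(int)
    H,S,V=h[...,0],h[...,1],h[...,2];ok=(S>120)&(V>50)
    return [(ok&((H<8)|(H>172))).astype(float),(ok&(H>20)&(H<35)).astype(float)]
M={n:masks(n) for n in roi}
def box(x,y,yaw,yc):
    P=np.array([(-3+sx*13,yc+sy*4,z) for sx in(-1,1) for sy in(-1,1) for z in(121,171)])
    return P@R.from_euler('z',yaw).as_matrix().T+[x,y,0]
def ren(n,p,ys,u):
    a,b,c,e=roi[n];k=8;im=np.zeros(((b-a)*k,(e-c)*k),np.uint8)
    for yc in ys:
        q=np.array([proj(d[n],v) for v in box(*p,yc)])+u
        hull=cv2.convexHull(((q-[c,a]+.5)*k).astype(np.float32))
        cv2.fillConvexPoly(im,(hull*16).round().astype(np.int32),255,shift=4)
    return cv2.resize(im,(e-c,b-a),interpolation=cv2.INTER_AREA)/255.
def cost(p,ns,full=False):
    o=0
    for n in ns:
        for m,ys in zip(M[n],((-16,-64),(-121,-169))):
            o+=np.abs(cv2.GaussianBlur(ren(n,p[:3],ys,0),(0,0),.7)-cv2.GaussianBlur(m,(0,0),.7)).sum()
    return o
for ns in(("top",),("side",),("top","side")):
    r=min((minimize(cost,(x0,29,-.03),(ns,),method="Nelder-Mead",options=dict(initial_simplex=[(x0,29,-.03),(x0+8,29,-.03),(x0,37,-.03),(x0,29,.02)])) for x0 in(640,650,660)),key=lambda r:r.fun)
    print(ns,r.x.round(3),round(r.fun,1),[round(m.sum()) for n in ns for m in M[n]])
    x,y,w=r.x
    for nm,q in(("red",(-3,-40,150)),("yel",(-3,-145,150)),("post",(0,60,155)),("hinge",(0,200,155))):
        g=R.from_euler('z',w).apply(q)+[x,y,0];print(nm,g.round(1))
    for nm,q in(("posttop",(0,60,180)),("hingetop",(0,200,135))):
        g=R.from_euler('z',w).apply(q)+[x,y,0];print(nm,proj(d["top"],g).round(1),proj(d["side"],g).round(1))
E
python3 fit.py
```

```text
('top',) [ 5.68296e+02  1.44556e+02 -4.86000e-01] 222.0 [90, 132]
red [547.  110.6 150. ]
yel [498.   17.7 150. ]
post [596.3 197.6 155. ]
hinge [661.6 321.4 155. ]
posttop [236.4 212.5] [307.4 169.8]
hingetop [191.7 188.8] [317.3 158.8]
('side',) [ 6.48446e+02  6.44100e+00 -3.40000e-02] 153.6 [290, 357]
red [644.1 -33.4 150. ]
yel [ 640.6 -138.4  150. ]
post [650.5  66.4 155. ]
hinge [655.1 206.3 155. ]
posttop [292.9 193.4] [341.  192.5]
hingetop [237.6 193.7] [326.5 178.8]
('top', 'side') [ 6.48089e+02  4.79200e+00 -3.10000e-02] 207.2 [90, 132, 290, 357]
red [643.8 -35.1 150. ]
yel [ 640.5 -140.   150. ]
post [650.   64.8 155. ]
hinge [654.4 204.7 155. ]
posttop [293.6 193.6] [341.  192.9]
hingetop [238.3 194. ] [326.4 179.1]
```

Emit:
carry_out:
  commands:
    - {"travel":[0,0,-0.3],"rotation":[0,0,-0.94]}
    - {"travel":[0,0,-0.3],"rotation":[0,0,-0.94]}
    - {"travel":[0,0,0],"rotation":[0,0,-0.94]}
    - {"travel":[-0.75,-0.9,0],"rotation":[0,0,0]}
    - {"travel":[-0.75,-0.9,0],"rotation":[0,0,0]}
    - {"travel":[-0.75,-0.9,0],"rotation":[0,0,0]}
    - {"travel":[-0.75,-0.9,0],"rotation":[0,0,0]}
    - {"travel":[-0.75,-0.9,0],"rotation":[0,0,0]}
    - {"travel":[-0.75,-0.9,0],"rotation":[0,0,0]}
    - {"travel":[-0.75,-0.9,0],"rotation":[0,0,0]}
    - {"travel":[-0.75,-0.9,0],"rotation":[0,0,0]}
    - {"travel":[-0.75,-0.9,0],"rotation":[0,0,0]}
    - {"travel":[-0.75,-0.9,0],"rotation":[0,0,0]}
    - {"travel":[-0.75,-0.9,0],"rotation":[0,0,0]}
    - {"travel":[-0.75,-0.9,0],"rotation":[0,0,0]}
    - {"travel":[-0.75,-0.9,0],"rotation":[0,0,0]}
    - {"travel":[-0.75,-0.9,0],"rotation":[0,0,0]}
    - {"travel":[-0.75,-0.9,0],"rotation":[0,0,0]}
  jaw: 1

```text
clock: 2.35
ee_pos: [412.1, 261.9, 241.5]
tcp_rot: [-3.141, -0.0, 3.111]
force: [1.9, 0.1, 0.0]
grip_width: 1.001
gripper_force: 0.0
```

Emit:
carry_out:
  commands:
    - {"travel":[-0.58,-0.9,0],"rotation":[0,0,0]}
    - {"travel":[-0.58,-0.9,0],"rotation":[0,0,0]}
    - {"travel":[-0.58,-0.9,0],"rotation":[0,0,0]}
    - {"travel":[-0.58,-0.9,0],"rotation":[0,0,0]}
    - {"travel":[-0.58,-0.9,0],"rotation":[0,0,0]}
    - {"travel":[-0.58,-0.9,0],"rotation":[0,0,0]}
    - {"travel":[-0.58,-0.9,0],"rotation":[0,0,0]}
    - {"travel":[-0.58,-0.9,0],"rotation":[0,0,0]}
    - {"travel":[-0.58,-0.9,0],"rotation":[0,0,0]}
    - {"travel":[-0.58,-0.9,0],"rotation":[0,0,0]}
    - {"travel":[-0.58,-0.9,0],"rotation":[0,0,0]}
    - {"travel":[-0.58,-0.9,0],"rotation":[0,0,0]}
    - {"travel":[-0.58,-0.9,0],"rotation":[0,0,0]}
    - {"travel":[0,0,0],"rotation":[0,0,0]}

```text
clock: 4.1
ee_pos: [591.5, -37.8, 241.3]
tcp_rot: [-3.14, -0.0, 3.107]
force: [0.7, 0.2, -0.3]
grip_width: 1.007
gripper_force: 0.0
```

```bash
python3 - <<'E'
from bench import *
import cv2,pickle
s=get_state();print(s["joint_pos"],s["ee_pos"],s["clock"])
i=get_image("wrist");pickle.dump(i,open("w1.pkl","wb"));cv2.imwrite("pics/w1.png",i["frame"]);print(i["intrinsics"],i["xyz"],i["orientation"])
E
```

```text
[-0.28244859  0.37713664  0.35578595  1.65603776 -0.14057589  1.13423807
  1.64650841] [591.45214456 -37.78461046 241.28152471] 4.1
[[371.64829954   0.         320.35340997]
 [  0.         371.64829954 236.88043014]
 [  0.           0.           1.        ]] [522.20335071 -33.97364756 399.32539989] [2.88351681e+00 5.12953135e-04 1.53676448e+00]
```

View pics/w1.png

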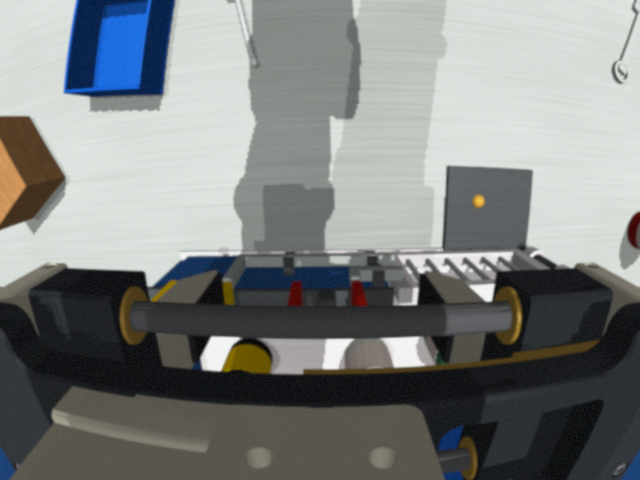

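The wrist view shows the red paddle fronts at about (295,293) and (358,293), with yellow partly hidden behind the left finger at (228,292). I'll check the lateral centring against the model.

```bash
cat >> h.py <<'E'
def fproj(i,p):
    q=R.from_euler('xyz',i["orientation"]).as_matrix().T@(np.array(p)-i["xyz"]);K=i["intrinsics"]
    t=np.arctan2(np.hypot(q[0],q[1]),q[2]);return K[:2,2]+K[0,0]*t*q[:2]/np.hypot(q[0],q[1])
def pen(p,q): return R.from_euler('z',p[2]).apply(q)+[p[0],p[1],0]
E
python3 - <<'E'
from h import *
w=pickle.load(open("w1.pkl","rb"));h=cv2.cvtColor(w["frame"],cv2.COLOR_BGR2HSV).astype(int)
m=((h[...,0]<8)|(h[...,0]>172))&(h[...,1]>120)&(h[...,2]>50);m[:,:270]=0;m[:,400:]=0;m[:270]=0;m[345:]=0
for r in range(278,308,3):
    c=np.flatnonzero(m[r]);print(r,[ (int(g[0]),int(g[-1])) for g in np.split(c,np.flatnonzero(np.diff(c)>5)+1) if len(g)])
p=(648.1,4.8,-.031)
for y in(-12,-20,-60,-68):print(y,[fproj(w,pen(p,(-16,y,z))).round(1) for z in(121,171)], fproj(w,pen(p,(10,y,171))).round(1))
i=pickle.load(open("d0.pkl","rb"))["top"];f=i["frame"]
h=cv2.cvtColor(f,cv2.COLOR_BGR2HSV).astype(int)
for r in range(194,210,2):
    print(r,[(int(c),)+tuple(int(v) for v in h[r,c]) for c in range(314,395) if h[r,c,1]>110 and (h[r,c,0]<8 or h[r,c,0]>172 or 20<h[r,c,0]<35)])
for y in(-16,-64,-121,-169):print(y,[proj(i,pen(p,(x,y,z))).round(1) for x,z in((10,171),(-16,171),(-16,121))])
E
```

```text
278 []
281 [(354, 358)]
284 [(292, 300), (352, 360)]
287 [(292, 300), (352, 361)]
290 [(290, 301), (351, 363)]
293 [(290, 301), (351, 364)]
296 [(289, 301), (352, 365)]
299 [(289, 301), (351, 366)]
302 [(288, 301), (351, 367)]
305 [(288, 301), (352, 367)]
-12 [array([359., 279.]), array([366.1, 305.6])] [364.4 338.4]
-20 [array([349.1, 279.1]), array([354.4, 305.7])] [353.2 338.6]
-60 [array([299.3, 279.3]), array([295.4, 306. ])] [296.5 338.9]
-68 [array([289.4, 279.3]), array([283.7, 305.9])] [285.2 338.8]
194 [(325, 1, 168, 141), (326, 1, 179, 144)]
196 [(324, 1, 224, 133), (325, 0, 235, 152), (326, 0, 232, 158), (327, 1, 193, 62), (344, 0, 169, 155), (345, 1, 233, 159), (346, 0, 233, 159)]
198 [(324, 1, 230, 143), (325, 1, 235, 156), (326, 0, 236, 151), (327, 2, 160, 51), (344, 1, 227, 145), (345, 1, 237, 155), (346, 1, 235, 150), (347, 0, 149, 48), (367, 22, 138, 105), (368, 30, 222, 170), (369, 29, 222, 176), (370, 26, 202, 160)]
200 [(324, 1, 232, 144), (325, 1, 237, 157), (326, 1, 238, 151), (327, 0, 159, 53), (343, 3, 145, 37), (344, 1, 236, 144), (345, 1, 234, 157), (346, 1
[... 1267 characters left out ...]
, 26, 231, 168), (388, 30, 220, 176), (389, 30, 222, 176), (390, 27, 173, 84)]
208 [(324, 2, 163, 64), (325, 0, 198, 58), (326, 0, 152, 37), (343, 179, 236, 54), (344, 1, 220, 58), (345, 1, 232, 55), (366, 22, 212, 59), (367, 23, 239, 80), (368, 22, 236, 81), (369, 22, 212, 66), (385, 22, 209, 55), (386, 23, 233, 58), (387, 28, 227, 164), (388, 29, 224, 172), (389, 29, 225, 172), (390, 27, 132, 85)]
-16 [array([325.5, 193.3]), array([324.6, 203.6]), array([324.4, 208.8])]
-64 [array([345.3, 194.9]), array([344.5, 205.3]), array([343.6, 210.4])]
-121 [array([368.9, 196.8]), array([368.2, 207.2]), array([366.4, 212.2])]
-169 [array([388.8, 198.4]), array([388.1, 208.9]), array([385.7, 213.8])]
```

Emit:
carry_out:
  commands:
    - {"travel":[-0.69,0.07,0],"rotation":[0,0,0]}
    - {"travel":[-0.69,0.07,0],"rotation":[0,0,0]}
    - {"travel":[-0.69,0.07,0],"rotation":[0,0,0]}
    - {"travel":[0,0,0.7],"rotation":[0,0,0]}
    - {"travel":[0,0,0.7],"rotation":[0,0,0]}
    - {"travel":[0,0,0.7],"rotation":[0,0,0]}
    - {"travel":[0,0,0.7],"rotation":[0,0,0]}
    - {"travel":[0,0,0.7],"rotation":[0,0,0]}
    - {"travel":[0,0,0.7],"rotation":[0,0,0]}
    - {"travel":[0,0,0],"rotation":[0,0,0]}

```text
clock: 5.4
ee_pos: [642.1, -31.7, 135.0]
tcp_rot: [-3.141, -0.003, 3.111]
force: [-1.1, 0.4, -0.0]
grip_width: 1.001
gripper_force: 0.0
```

```bash
python3 - <<'E'
from bench import *
import cv2,pickle
i=get_image("wrist");pickle.dump(i,open("w2.pkl","wb"));cv2.imwrite("pics/w2.png",i["frame"])
E
```

```text
(no output)
```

View pics/w2.png

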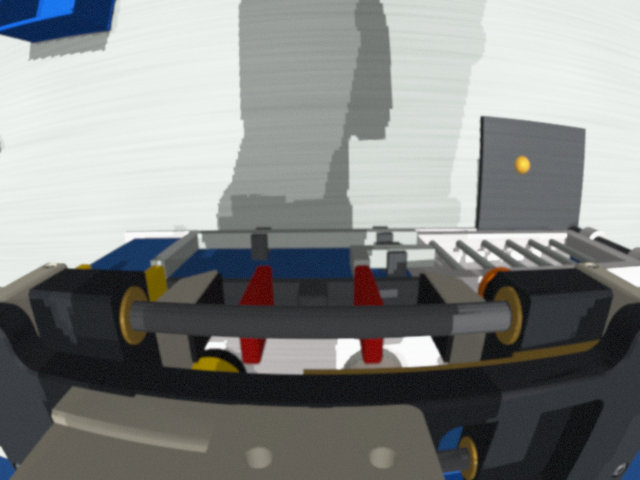

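The red paddles sit between the fingers, with outer edges at columns 243 and 382 at row 340. The finger midline is at about 321, so I'll shift 3 mm towards -y and squeeze.

Emit:
carry_out:
  commands:
    - {"travel":[-0.06,-0.12,0],"rotation":[0,0,0]}
    - {"travel":[0,0,0],"rotation":[0,0,0]}

```text
clock: 5.7
ee_pos: [645.1, -35.4, 137.5]
tcp_rot: [-3.141, 0.002, 3.11]
force: [0.8, -0.6, 0.8]
grip_width: 0.998
gripper_force: 0.0
```

Emit:
carry_out:
  commands:
    - {"travel":[0,0,0],"rotation":[0,0,0]}
    - {"travel":[0,0,0],"rotation":[0,0,0]}
    - {"travel":[0,0,0],"rotation":[0,0,0]}
    - {"travel":[0,0,0],"rotation":[0,0,0]}
    - {"travel":[0,0,0],"rotation":[0,0,0]}
    - {"travel":[0,0,0],"rotation":[0,0,0]}
    - {"travel":[0,0,0],"rotation":[0,0,0]}
    - {"travel":[0,0,0],"rotation":[0,0,0]}
  jaw: -1
  grip_force: 20

```text
clock: 6.7
ee_pos: [644.4, -35.4, 136.7]
tcp_rot: [-3.141, 0.0, 3.11]
force: [-0.7, -4.2, -0.4]
grip_width: 0.404
gripper_force: 20.0
```

Emit:
carry_out:
  commands:
    - {"travel":[0,0,0],"rotation":[0,0,0]}
    - {"travel":[0,0,0],"rotation":[0,0,0]}
    - {"travel":[0,0,0],"rotation":[0,0,0]}
    - {"travel":[0,0,0],"rotation":[0,0,0]}
    - {"travel":[0,0,0],"rotation":[0,0,0]}
    - {"travel":[0,0,0],"rotation":[0,0,0]}
  jaw: 1

```text
clock: 7.45
ee_pos: [644.4, -34.7, 136.7]
tcp_rot: [3.142, -0.0, 3.111]
force: [-0.0, 0.2, -0.2]
grip_width: 0.988
gripper_force: 0.0
```

Emit:
carry_out:
  commands:
    - {"travel":[0,0,-0.8],"rotation":[0,0,0]}
    - {"travel":[0,0,-0.8],"rotation":[0,0,0]}
    - {"travel":[0,0,-0.8],"rotation":[0,0,0]}
    - {"travel":[0,-0.85,0],"rotation":[0,0,0]}
    - {"travel":[0,-0.85,0],"rotation":[0,0,0]}
    - {"travel":[0,-0.85,0],"rotation":[0,0,0]}
    - {"travel":[0,-0.85,0],"rotation":[0,0,0]}
    - {"travel":[0,-0.85,0],"rotation":[0,0,0]}
    - {"travel":[0,0,0],"rotation":[0,0,0]}
    - {"travel":[0,0,0],"rotation":[0,0,0]}

```text
clock: 8.7
ee_pos: [641.3, -140.1, 196.5]
tcp_rot: [3.141, -0.0, 3.111]
force: [-0.2, 0.6, -0.4]
grip_width: 0.998
gripper_force: 0.0
```

Emit:
carry_out:
  commands:
    - {"travel":[0,-0.02,0.6],"rotation":[0,0,0]}
    - {"travel":[0,0,0.6],"rotation":[0,0,0]}
    - {"travel":[0,0,0.6],"rotation":[0,0,0]}
    - {"travel":[0,0,0.6],"rotation":[0,0,0]}
    - {"travel":[0,0,0],"rotation":[0,0,0]}

```text
clock: 9.32
ee_pos: [640.2, -141.2, 134.9]
tcp_rot: [3.141, -0.003, 3.111]
force: [0.4, 0.2, 0.4]
grip_width: 1.0
gripper_force: 0.0
```

Emit:
carry_out:
  commands:
    - {"travel":[0,0,0],"rotation":[0,0,0]}
    - {"travel":[0,0,0],"rotation":[0,0,0]}
    - {"travel":[0,0,0],"rotation":[0,0,0]}
    - {"travel":[0,0,0],"rotation":[0,0,0]}
    - {"travel":[0,0,0],"rotation":[0,0,0]}
    - {"travel":[0,0,0],"rotation":[0,0,0]}
    - {"travel":[0,0,0],"rotation":[0,0,0]}
    - {"travel":[0,0,0],"rotation":[0,0,0]}
  jaw: -1

```text
clock: 10.32
ee_pos: [641.4, -140.6, 137.0]
tcp_rot: [3.141, 0.0, 3.111]
force: [-1.3, 5.4, 5.7]
grip_width: 0.403
gripper_force: 20.0
```

Emit:
carry_out:
  commands:
    - {"travel":[0,0,0],"rotation":[0,0,0]}
    - {"travel":[0,0,0],"rotation":[0,0,0]}
    - {"travel":[0,0,0],"rotation":[0,0,0]}
    - {"travel":[0,0,0],"rotation":[0,0,0]}
    - {"travel":[0,0,0],"rotation":[0,0,0]}
    - {"travel":[0,0,-0.6],"rotation":[0,0,0]}
    - {"travel":[0,0,-0.8],"rotation":[0,0,0]}
    - {"travel":[0,0,-0.8],"rotation":[0,0,0]}
    - {"travel":[0,0,-0.8],"rotation":[0,0,0]}
    - {"travel":[0,0.91,0],"rotation":[0,0,0]}
    - {"travel":[0,0.91,0],"rotation":[0,0,0]}
    - {"travel":[0,0.91,0],"rotation":[0,0,0]}
    - {"travel":[0,0.91,0],"rotation":[0,0,0]}
    - {"travel":[0,0.91,0],"rotation":[0,0,0]}
    - {"travel":[0,0.91,0],"rotation":[0,0,0]}
    - {"travel":[0,0.91,0],"rotation":[0,0,0]}
    - {"travel":[0,0.91,0],"rotation":[0,0,0]}
    - {"travel":[0,0.91,0],"rotation":[0,0,0]}
  jaw: 1

```text
clock: 12.58
ee_pos: [647.5, 64.6, 211.7]
tcp_rot: [3.142, 0.0, 3.111]
force: [0.1, -1.2, 0.1]
grip_width: 0.999
gripper_force: 0.0
```

Emit:
carry_out:
  commands:
    - {"travel":[-0.1,0,0],"rotation":[0,0,1]}
    - {"travel":[0,0,0],"rotation":[0,0,1]}
    - {"travel":[0,0,0],"rotation":[0,0,1]}
    - {"travel":[0,0,0],"rotation":[0,0,1]}
    - {"travel":[0,0,0],"rotation":[0,0,1]}
    - {"travel":[0,0,0],"rotation":[0,0,1]}
    - {"travel":[0,0,0],"rotation":[0,0,1]}
    - {"travel":[0,0,0],"rotation":[0,0,1]}
    - {"travel":[0,0,0],"rotation":[0,0,1]}
    - {"travel":[0,0,0],"rotation":[0,0,1]}
    - {"travel":[0,0,0],"rotation":[0,0,1]}
    - {"travel":[0,0,0],"rotation":[0,0,1]}
    - {"travel":[0,0,0],"rotation":[0,0,1]}
    - {"travel":[0,0,0],"rotation":[0,0,1]}
    - {"travel":[0,0,0],"rotation":[0,0,1]}
    - {"travel":[0,0,0],"rotation":[0,0,1]}
    - {"travel":[0,0,0],"rotation":[0,0,1]}
    - {"travel":[0,0,0],"rotation":[0,0,1]}
    - {"travel":[0,0,0],"rotation":[0,0,1]}
    - {"travel":[0,0,0],"rotation":[0,0,1]}

```text
clock: 15.08
ee_pos: [650.1, 64.0, 211.7]
tcp_rot: [3.142, -0.0, 1.712]
force: [-0.0, 0.1, -0.0]
grip_width: 0.996
gripper_force: 0.0
```

Emit:
carry_out:
  commands:
    - {"travel":[0,0,0],"rotation":[0,0,1]}
    - {"travel":[0,0,0],"rotation":[0,0,1]}
    - {"travel":[0,0,0],"rotation":[0,0,0.5]}
    - {"travel":[0,0,0],"rotation":[0,0,0]}

```text
clock: 15.58
ee_pos: [650.0, 63.5, 211.7]
tcp_rot: [-3.142, 0.0, 1.541]
force: [-0.3, 0.1, 0.3]
grip_width: 0.999
gripper_force: 0.0
```

```bash
python3 - <<'E'
from bench import *
import cv2,pickle
s=get_state();print(s["joint_pos"])
d={n:get_image(n) for n in("top","wrist","side")};pickle.dump(d,open("d3.pkl","wb"));w=d["wrist"]
s=cv2.resize(d["side"]["frame"][120:300,290:450],(480,480*180//160))
cv2.imwrite("pics/m3.png",s);cv2.imwrite("pics/w3.png",w["frame"]);print(w["xyz"],w["orientation"])
E
```

```text
[-0.63561807  0.56652105  0.73180147  1.55891125 -0.39977164  1.17105814
  0.14569988]
[651.46727137 133.36226286 369.71574537] [ 2.88302526e+00  7.68374205e-04 -2.94701719e-02]
```

View pics/m3.png

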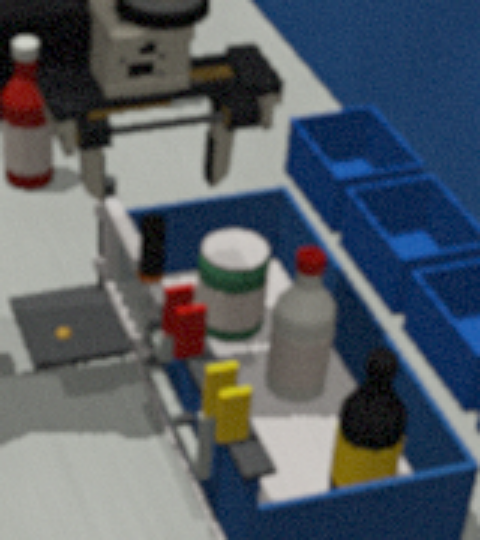

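View pics/w3.png

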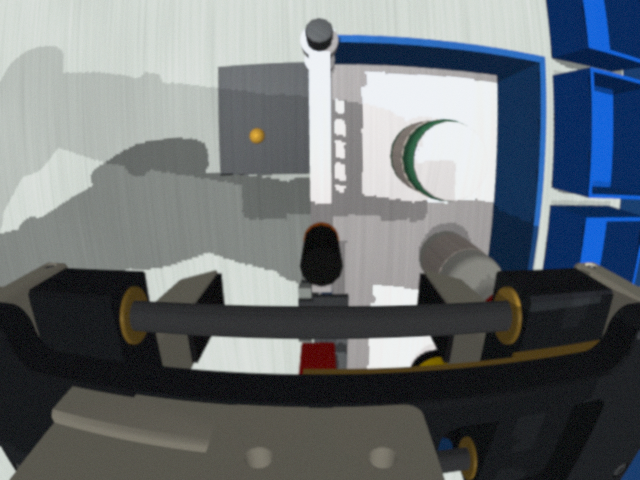

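Side view: all four paddles are squeezed in and nothing has been disturbed. Wrist view: post centred between the fingers at about (322,268), hinge top at (319,33), gate straight between them.

```bash
python3 - <<'E'
from h import *
w=pickle.load(open("d3.pkl","rb"))["wrist"]
def fat(i,uv,z):
    K=i["intrinsics"];v=np.array(uv)-K[:2,2];r=np.hypot(*v);t=r/K[0,0]
    d=R.from_euler('xyz',i["orientation"]).as_matrix()@[*(v/r*np.sin(t)),np.cos(t)];c=i["xyz"];return c+d*(z-c[2])/d[2]
print("hinge",fat(w,(319,33),135),"post base",fat(w,(320,228),122),"post top near/far",fat(w,(322,285),180),fat(w,(322,250),180))
print(fproj(w,(650,64.5,180)),fproj(w,(650,76.5,125)),fproj(w,(654.4,204.7,135)))
E
```

```text
hinge [652.50343968 203.40945323 135.        ] post base [649.2898757   74.17736661 122.        ] post top near/far [649.9416064   55.82358584 180.        ] [650.5074404   75.95196913 180.        ]
[321.65927288 270.21089302] [320.94061301 225.6617928 ] [321.96417619  31.04605597]
```

Emit:
carry_out:
  commands:
    - {"travel":[0.03,0,0.72],"rotation":[0,0,0]}
    - {"travel":[0,0,0.72],"rotation":[0,0,0]}
    - {"travel":[0,0,0.72],"rotation":[0,0,0]}
    - {"travel":[0,0,0.7],"rotation":[0,0,0]}
    - {"travel":[0,0,0],"rotation":[0,0,0]}

```text
clock: 16.35
ee_pos: [648.9, 63.8, 138.2]
tcp_rot: [-3.139, 0.001, 1.54]
force: [0.3, -0.4, 0.8]
grip_width: 1.001
gripper_force: 0.0
```

Emit:
carry_out:
  commands:
    - {"travel":[0,0,0],"rotation":[0,0,0]}
    - {"travel":[0,0,0],"rotation":[0,0,0]}
    - {"travel":[0,0,0],"rotation":[0,0,0]}
    - {"travel":[0,0,0],"rotation":[0,0,0]}
    - {"travel":[0,0,0],"rotation":[0,0,0]}
    - {"travel":[0,0,0],"rotation":[0,0,0]}
    - {"travel":[0,0,0],"rotation":[0,0,0]}
    - {"travel":[0,0,0],"rotation":[0,0,0]}
    - {"travel":[0,0,0],"rotation":[0,0,0]}
    - {"travel":[0,0,0],"rotation":[0,0,0]}
  jaw: -1
  grip_force: 45

```text
clock: 17.6
ee_pos: [650.1, 63.8, 140.2]
tcp_rot: [3.141, 0.0, 1.54]
force: [0.8, -0.6, -0.4]
grip_width: 0.254
gripper_force: 45.0
```

Emit:
carry_out:
  commands:
    - {"travel":[0.01,-0.39,0],"rotation":[0,0,1]}
    - {"travel":[0.01,-0.39,0],"rotation":[0,0,1]}
    - {"travel":[0.02,-0.39,0],"rotation":[0,0,1]}
    - {"travel":[0.01,-0.39,0],"rotation":[0,0,1]}
    - {"travel":[0.02,-0.39,0],"rotation":[0,0,1]}

```text
clock: 18.23
ee_pos: [602.2, 73.4, 140.2]
tcp_rot: [3.141, 0.0, 1.188]
force: [-0.3, -1.5, -1.6]
grip_width: 0.252
gripper_force: 45.0
```

Emit:
carry_out:
  commands:
    - {"travel":[0.01,-0.39,0],"rotation":[0,0,1]}
    - {"travel":[0.01,-0.39,0],"rotation":[0,0,1]}
    - {"travel":[0.02,-0.39,0],"rotation":[0,0,1]}
    - {"travel":[0.01,-0.39,0],"rotation":[0,0,1]}
    - {"travel":[0.02,-0.39,0],"rotation":[0,0,1]}
    - {"travel":[0.01,-0.39,0],"rotation":[0,0,1]}
    - {"travel":[0.02,-0.39,0],"rotation":[0,0,1]}
    - {"travel":[0.01,-0.39,0],"rotation":[0,0,1]}

```text
clock: 19.23
ee_pos: [540.7, 120.0, 140.2]
tcp_rot: [3.142, 0.002, 0.629]
force: [-2.4, -3.8, -0.3]
grip_width: 0.253
gripper_force: 45.0
```

Emit:
carry_out:
  commands:
    - {"travel":[0.01,-0.39,0],"rotation":[0,0,1]}
    - {"travel":[0.02,-0.39,0],"rotation":[0,0,1]}
    - {"travel":[0.01,-0.39,0],"rotation":[0,0,1]}
    - {"travel":[0.02,-0.39,0],"rotation":[0,0,1]}
    - {"travel":[0.01,-0.39,0],"rotation":[0,0,1]}
    - {"travel":[0.01,-0.39,0],"rotation":[0,0,1]}
    - {"travel":[0.02,-0.39,0],"rotation":[0,0,1]}
    - {"travel":[0.01,-0.39,0],"rotation":[0,0,1]}
    - {"travel":[0.01,-0.39,0],"rotation":[0,0,1]}
    - {"travel":[0,-0.2,0],"rotation":[0,0,0.5]}
    - {"travel":[0,0,0],"rotation":[0,0,0]}
    - {"travel":[0,0,0],"rotation":[0,0,0]}
    - {"travel":[0,0,0],"rotation":[0,0,0]}
    - {"travel":[0,0,0],"rotation":[0,0,0]}

```text
clock: 20.98
ee_pos: [512.6, 207.4, 140.1]
tcp_rot: [3.141, 0.004, -0.031]
force: [-9.3, -2.8, 7.9]
grip_width: 0.252
gripper_force: 45.0
```

```bash
python3 - <<'E'
from bench import *
import cv2,numpy as np
t=get_image("top")["frame"][110:270,130:420];s=get_image("side")["frame"][130:320,270:450]
a=cv2.resize(t,(798,440));cv2.imwrite("pics/t4.png",a);cv2.imwrite("pics/s4.png",cv2.resize(s,None,fx=3,fy=3))
print(get_state()["joint_pos"])
E
```

```text
[-1.23601216  0.68167178  1.19308151  1.91015222 -0.72842264  1.07674993
 -1.33673366]
```

View pics/t4.png

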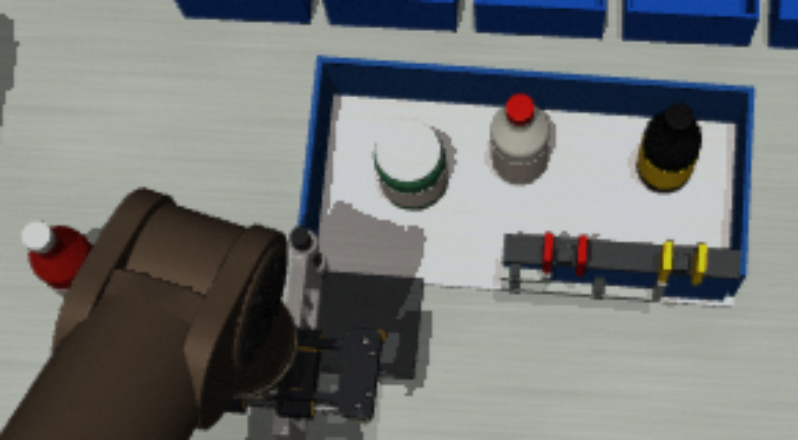

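View pics/s4.png

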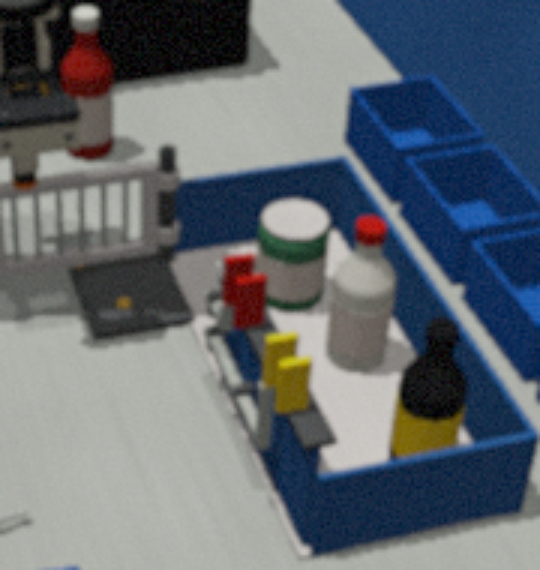

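Top and side views show the gate standing perpendicular to the pen front with the post gripped. Both catches are in, the bottles are untouched, and the spray bottle is still upright. Handing in.

```bash
python3 -c "
from bench import *
print(job_done())"
```

```text
the job is handed in; nothing more can be done
None
```

I squeezed in the red catch, then the yellow, swung the gate out past its detent to about 90°, and handed the job in at about 21 s with the gripper still holding the post; the bottles and spray looked untouched in the last pictures (I didn't re-check the other bench items), and no verdict came back.

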